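Take the depth of a stopped bore with a depth gauge

TASK

Find out how deep the round blind bore in the table-leg blank is: lift the depth gauge out of its stand, lower its rod into the bore until the stock sits flat on the wood, then press the rod gently down until it bottoms out, and keep it pressed there for a second. Hang the gauge back in the hole of its stand, stock flat on top, without shifting the depth you have just set, and let go. Do not ram the bore, and leave everything else where it lies.

Things in the scene. Friction and masses are not known exactly. Their poses are not given: they have to be found in the camera images.
- gauge: The depth gauge's stock: dark wooden bar 84 (x) x 20 (y) x 16 (z) mm with brass ends. Origin: centre of its flat underside, on the axis of the steel rod that slides through it; z up. The gauge weighs about 0.18 kg in all and starts hanging upright in the stand's hole, stock flat on the stand's top. Handle it by the knob on the rod.
- gauge_rod (a joint): How far the rod (9 mm thick, hemispherical nose) is pushed down through the stock, 0 to 0.05 m; its tip is 8 mm + this below the stock's underside. Starts at 2 to 6 mm. A sprung pad holds the rod with about 5 N of friction (+5 N per m/s): lifted by the knob it carries the stock and keeps its setting; pushed harder while the stock rests on something, it slides.
- rod_knob (a point): Centre of the brass knob on top of the rod: upright cylinder, 22 mm across, 24 mm tall; 62 mm minus gauge_rod above the top of the stock (78 mm minus gauge_rod above its underside). Moves with the rod.
- rod_tip (a point): Lowest point of the rod's round nose.
- leg: Table-leg blank of light wood, 240 (x) x 72 (y) x 70 (z) mm, lying on a thin black non-slip mat (270 x 110 x 3 mm); held fast, does not move. Origin: centre of the mat's underside, on the bench; top face 73 mm above it. A slot-shaped through mortise, 61 x 15 mm, lies 45 mm from the centre towards +x; it is not to be used.
- bore_mouth (a point): Centre of the mouth of the round blind bore, at x = -60 mm in the leg's frame, level with its top face, marked with a pencilled cross. 13 mm across, straight down; depth unknown, 22 to 42 mm (more than the rod stands out at first). The flat bottom is hard: sliding through the stock takes about 5 N at the knob, at the bottom the force climbs steeply. Over 20 N there is ramming. Axes as the leg's.
- stand: Brown wooden stand, 72 (x) x 160 (y) x 73 (z) mm on a base board 95 x 190 x 12 mm (its top 73 mm above the bench, as high as the leg's); fixed. Origin: centre of the underside. Three steel drill bits stand upright in its top at y = +30, +50, +67 mm in its frame, up to 46 mm above the top.
- stand_hole (a point): Centre of the mouth of the gauge's hole, level with the stand's flat top, at y = -45 mm in the stand's frame; 15 mm in diameter, straight down, 61 mm deep, so that the rod hangs free in it. Axes as the stand's, z up.
- screw_jar: upright glass jar of screws with tan lid, 68 mm across, 79 mm tall, bystander; origin: centre of its underside
- chisel: bench chisel with brown wooden handle, 246 mm long, bystander; origin: centre of its underside
- dowel: beech dowel, 16 mm thick, 280 mm long, bystander; origin: centre of its underside
Mind the look-alikes: they are no part of the job. What is shaped like the gauge but green is not meant.

How it is judged:
By the outcome, as a careful person would: the job done as asked, in the order asked, and still so for the second after the job is handed in, with the robot touching nothing.
It also fails if it takes over 64 s, if anything falls off the work surface, if the arm or the gripper's body presses on something with over 40 N, if the wrist force passes 120 N, or if a joint passes its speed limit or range.

ROBOT

A 6-joint arm with a two-finger parallel gripper is mounted at the origin on the work surface; the furniture and walls round the work are solid. World frame = base frame: x ahead of the robot, y to its left, z up, the work surface at z = 0. Lengths are in mm, angles in degrees, forces in N, time in s.
With the tool pointing down it reaches from about 300 to 850 mm from the base axis. Payload 4.2 kg.
Tool frame: the origin (TCP) lies midway between the tips of the shut fingers; the grasp point (between the pads) lies env.hold_point_z behind it (env.hold_point_z is the distance from the TCP to the grasp point, in mm); z points along the fingers, y is the line along which they close (so a half turn about z gives the same grasp; the last joint's range is limited). The gripper opens to 91 mm and grips with 3 to 60 N. Pads are 32 mm wide; open, the fingers measure 118 mm over their backs; the gripper's body (76 mm by 178 mm) begins 60 mm behind the grasp point.
Start: joints at [68.927, 18.312, 89.639, -0, 72.044, -1.146], TCP at [195.982, 540.59, 181.776] pointing down, gripper open.
Joint ranges: [-177.97, 177.97], [-48.28, 115.42], [12.27, 149.76], [-77.06, 257.06], [2.81, 150.46], [-146.56, 146.56]. Speed limits (degrees/s): [147.25, 147.25, 180, 180, 180, 180].

INTERFACE

Orientations are given as [roll, pitch, yaw] about the fixed x, y, z axes, in that order (R = Rz(yaw) Ry(pitch) Rx(roll)).
In Python, from workcell import env, viewer, spotter gives the robot as it stands.
- The arm moves only by the tool apply_moves, never from a script. Its arguments are lists of equal length, an entry for each row: "delta_pos": the shift along the world's x, y, z normalised to -1 to 1, where 1 is 120 mm, a list of three; "rot": the turn, a rotation vector about the world's x, y, z normalised to -1 to 1, where 1 is 1.5 rad, a list of three; "hand": the opening, from 0 (shut) to 1 (fully open). A call has 1 to 10 rows; each row is the pose to reach, as a shift and turn from the pose commanded when the call began; what a row does not reach only later rows make up. A row lasts 1/12 s, in which the tool goes at most 41.7 mm and 7.16 degrees, less where a joint would pass 70% of its speed; a pose out of reach is approached as far as the arm can. A call with a number of a shift or a turn outside -1 to 1 is refused whole. A call with a gripper value outside its range is refused whole. The fingers move at their own pace and stop on an object; "newtons" is the grip in N (left out, the last holds). Time passes only in rows, so rows that repeat a pose let the fingers close. It gives the time, the measured TCP pose, the force, the opening and the grip force at its end, in the units of the state.
- env.state(): the state, without advancing time (a new reading comes with each control period).
- viewer.grab_frame(name): name is "scene" or "top" or "wrist"; returns a dict with "pixels" (480x640x3 uint8, red, green, blue), "camera_matrix" (3x3 intrinsics, pixels), "R" (3x3) and "t" (3): a world point X has camera coordinates R X + t; the wrist camera has in their place "mount" (4x4, takes a point from camera to tool coordinates, whose origin is the TCP and whose axes are the flange's). Camera axes: x right, y down, z forward; pixel columns grow to the right and rows downward; lengths in mm; the calibration is good to about 2 mm. A picture is of the moment at which its call begins: read the wrist's pose just before it. There is no depth.
- env.job_done(): hands the job in; it is judged then, once.
Trained networks look in a picture, given as the dict that the camera call returned (one of the last four; its "shot" number tells which), for a name from the list of things; names that differ only in an ending like _2 or _b are one class to them, and where a whole thing is asked for, a point or a joint stands for the part that bears it (a point fixed in the world has none). Each returns a list of dicts, best first, with "score" (0 to 1); they miss things now and then, are a little off and sometimes report something else, mostly with a low value. They report only what shows in the picture. A call takes as long as a camera call. They do not tell look-alikes from the thing itself.
- spotter.trace(picture, query): "mask" (480x640 bool, what is visible of it) and "box" ([centre column, centre row, width, height] in pixels, round what is visible of it).
- spotter.landmark_of(picture, query): "position" ([column, row] in pixels: a listed point, or the origin of a listed thing).
The state is a dict: "time_s": time; "qpos": joint angles; "qvel": joint speeds; "effort": joint torques, N m; "ee_pos": TCP position; "ee_rot": TCP orientation; "force": force on the tool from outside, world axes, zero at the start; "torque": the same for the moment, N m; "gripper_width": finger opening in mm; "gripper_force": force on a finger pad.
Only numpy, scipy, OpenCV 4.12 (cv2) and the standard library are available. Lean on these libraries where they do the work, as an engineer would, in place of code of your own. Each camera call takes 0.05 s, during which the arm holds its last target. There are 200 camera calls.

## Working session

There is one attempt and no reset: what is moved stays moved. The work goes in short steps, Python scripts to look and compute and a tool call to move; the robot and the scene stay as the last step left them, time stands still between calls to the robot, and variables do not carry over. Pictures are saved under pics/ and viewed, at most 13 in all, crops included, and the job is handed in when it is done.

Besides the shell and the picture viewer there is one more tool, called after ">>>" as a command line: name --argument value ..., lists and objects as JSON in quotes. apply_moves: Moves the arm, as the interface text tells. Its arguments: {"type":"object","properties":{"delta_pos":{"type":"array"},"rot":{"type":"array"},"hand":{"type":"array"},"newtons":{"type":"number"}},"required":["delta_pos","rot","hand"]}

```bash
mkdir -p pics
cat > h.py <<'E'
import numpy as np, cv2
from workcell import env, viewer, spotter
from scipy.spatial.transform import Rotation as Ro
def grab(n):
    s=env.state(); f=viewer.grab_frame(n); f=dict(f)
    if n=="wrist":
        T=np.eye(4);T[:3,:3]=Ro.from_euler('xyz',s['ee_rot'],degrees=True).as_matrix();T[:3,3]=s['ee_pos']
        C=np.linalg.inv(T@np.array(f['mount'])); R,t=C[:3,:3],C[:3,3]
    else: R,t=np.array(f['R']),np.array(f['t'])
    return f,np.array(f['camera_matrix']),R,t
def onz(K,R,t,p,z):
    d=R.T@np.linalg.inv(K)@np.array([p[0],p[1],1.]); c=-R.T@t
    return c+d*(z-c[2])/d[2]
def proj(K,R,t,X):
    x=K@(R@np.array(X,float)+t); return x[:2]/x[2]
def save(f,n): cv2.imwrite('pics/'+n,f['pixels'][...,::-1])
E
python3 - <<'E'
from h import *
np.set_printoptions(precision=1,suppress=True)
print(env.state(),env.hold_point_z)
Z=dict(gauge=73,rod_knob=147,bore_mouth=73,stand_hole=73,leg=0,stand=0,screw_jar=0)
ims=[]
for n in("top","scene"):
    f,K,R,t=grab(n); save(f,n+'.png'); ims.append(f['pixels'])
    print(n,'cam',-R.T@t)
    for q,z in Z.items():
        for d in spotter.landmark_of(f,q)[:3]: print(q,round(d['score'],2),np.array(d['position']),onz(K,R,t,d['position'],z))
E
```

```text
{'time_s': 0.0, 'qpos': array([68.9, 18.4, 89.7,  0. , 72. , -1.1]), 'qvel': array([ 0.1,  0. , -0. , -0. , -0. ,  0.1]), 'effort': array([  0. , -41.2, -23.2,   0.1,   0. ,  -0. ]), 'ee_pos': array([195.8, 540.1, 180.9]), 'ee_rot': array([-179.9,   -0. ,  160.1]), 'force': array([-0.6, -0.2, -0.4]), 'torque': array([0., 0., 0.]), 'gripper_force': 0.0, 'gripper_width': 91.39180612640438} 18.8
top cam [ 391.4 -208.8 1017.6]
gauge 0.75 [313.  333.4] [ 425.  -191.9   73. ]
gauge 0.61 [336.3 270.1] [ 558.8 -228.5   73. ]
gauge 0.47 [339.5 269.5] [ 560.7 -235.1   73. ]
rod_knob 0.58 [314.6 332.5] [ 424.3 -196.   147. ]
rod_knob 0.53 [338.2 263.6] [ 558.7 -229.6  147. ]
bore_mouth 0.6 [187.8 299. ] [471.5  71.9  73. ]
bore_mouth 0.53 [462.6 260.2] [ 603.3 -490.9   73. ]
stand_hole 0.86 [339.5 270.3] [ 559.  -235.2   73. ]
stand_hole 0.17 [464.  260.5] [ 602.9 -493.8   73. ]
leg 0.56 [196.1 275.8] [530.9  83.    0. ]
leg 0.37 [189.6 297.5] [481.3  90.1   0. ]
stand 0.75 [316.  273.5] [ 560.  -185.2    0. ]
screw_jar 0.57 [274.1 186.6] [757.4 -68.3   0. ]
scene cam [1482.4 -478.6  494.8]
gauge 0.91 [294.7 232.8] [ 543.5 -233.4   73. ]
rod_knob 0.38 [297.5 207.9] [ 596.1 -241.1  147. ]
bore_mouth 0.56 [412.4 205.3] [465.7  70.9  73. ]
stand_hole 0.73 [297.1 232.3] [ 542.4 -228.1   73. ]
leg 0.79 [422.9 245.5] [533.4  69.5   0. ]
stand 0.89 [317.7 262.4] [ 546.1 -184.8    0. ]
stand 0.32 [297.9 201.5] [ 173.7 -126.6    0. ]
screw_jar 0.87 [413.1 299.7] [742.6 -61.2   0. ]
```

View pics/top.png

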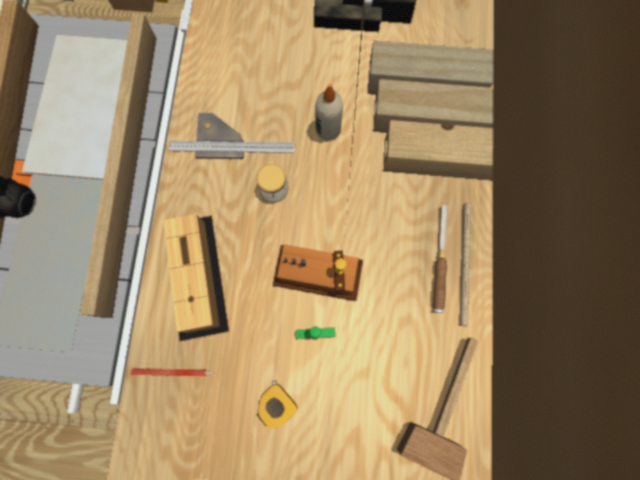

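View pics/scene.png

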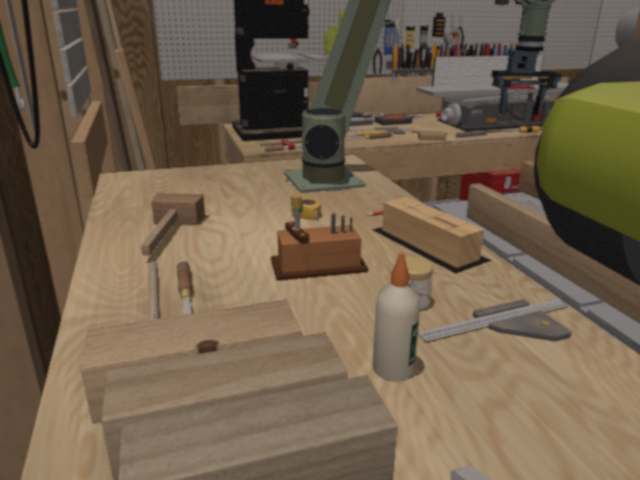

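The top view shows the gauge in the stand at about (340,268) px, with the drill bits to its left. The bore is at (191,299), and the green decoy at (315,333) is to be left alone. I'll go over the leg first for a close look.

>>> apply_moves --delta_pos '[[0.55,-0.95,0.15],[0.55,-0.95,0.15],[0.55,-0.95,0.15],[0.55,-0.95,0.15]]' --rot '[[0,0,-0.2],[0,0,-0.2],[0,0,-0.2],[0,0,-0.2]]' --hand '[0.6,0.6,0.6,0.6]'

```text
time_s: 1.13
ee_pos: [264.0, 422.3, 200.8]
ee_rot: [-180.0, 0.1, 142.6]
force: [0.3, -0.0, 0.6]
gripper_width: 67.3
gripper_force: 0.0
```

>>> apply_moves --delta_pos '[[0.55,-0.95,0.15],[0.55,-0.95,0.15],[0.55,-0.95,0.15],[0.55,-0.95,0.15]]' --rot '[[0,0,-0.2],[0,0,-0.2],[0,0,-0.2],[0,0,-0.2]]' --hand '[0.6,0.6,0.6,0.6]'

```text
time_s: 1.47
ee_pos: [330.2, 308.9, 218.9]
ee_rot: [179.9, 0.1, 125.4]
force: [-0.2, 0.2, -0.7]
gripper_width: 54.8
gripper_force: 0.0
```

>>> apply_moves --delta_pos '[[0.55,-0.95,0.15],[0.55,-0.95,0.15],[0.55,-0.95,0.15],[0.55,-0.95,0.15]]' --rot '[[0,0,-0.2],[0,0,-0.2],[0,0,-0.2],[0,0,-0.2]]' --hand '[0.6,0.6,0.6,0.6]'

```text
time_s: 1.8
ee_pos: [396.7, 195.1, 236.8]
ee_rot: [179.8, 0.1, 108.2]
force: [0.9, 0.7, 0.2]
gripper_width: 54.7
gripper_force: 0.0
```

>>> apply_moves --delta_pos '[[0.5,-0.95,0.2],[0.5,-0.95,0.2],[0.5,-0.95,0.2],[0.5,-0.95,0.2],[0.5,-0.95,0.2]]' --rot '[[0,0,-0.2],[0,0,-0.2],[0,0,-0.2],[0,0,-0.2],[0,0,-0.2]]' --hand '[0.6,0.6,0.6,0.6,0.6]'

```text
time_s: 2.22
ee_pos: [455.2, 83.8, 259.9]
ee_rot: [180.0, -0.0, 91.2]
force: [-0.6, 0.1, -0.0]
gripper_width: 55.1
gripper_force: 0.0
```

```bash
cat > look.py <<'E'
import sys
from h import *
np.set_printoptions(precision=1,suppress=True)
f,K,R,t=grab("wrist"); save(f,sys.argv[1]); s=env.state()
print(s['time_s'],s['ee_pos'],s['ee_rot'],s['force'],s['gripper_width'],'cam',-R.T@t)
for a in sys.argv[2:]:
    q,z=a.split('=')
    for d in spotter.landmark_of(f,q)[:2]: print(q,round(d['score'],2),np.array(d['position']),onz(K,R,t,d['position'],float(z)))
E
python3 look.py w1.png bore_mouth=73 leg=0
```

```text
2.2667 [454.1  85.  259.5] [-180.    -0.1   91.3] [-0.7  1.3 -0.1] 54.55076657656212 cam [453.4 160.8 462.9]
bore_mouth 0.65 [332.8 220. ] [469.1  68.   73. ]
leg 0.66 [377.7 197.9] [531.3  82.3   0. ]
```

View pics/w1.png

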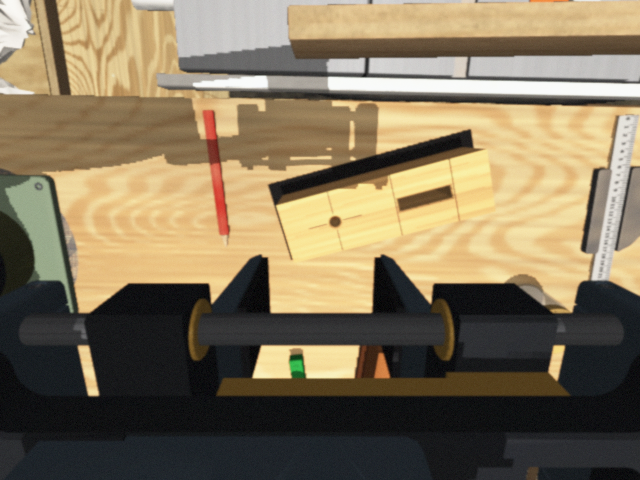

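The bore shows as a dark spot at (335,221), with the pencil cross around it. I'll refine that position from the blob.

```bash
cat > bore.py <<'E'
from h import *
np.set_printoptions(precision=2,suppress=True)
P=[]
for i in range(4):
    f,K,R,t=grab("wrist"); g=cv2.cvtColor(f['pixels'],cv2.COLOR_RGB2GRAY).astype(float)
    if i==0:
        c=np.array(spotter.landmark_of(f,'bore_mouth')[0]['position'])
    x,y=c.astype(int); r=11; w=g[y-r:y+r+1,x-r:x+r+1]
    m=np.clip(np.median(w)-35-w,0,60)
    n,l,st,ce=cv2.connectedComponentsWithStats((m>0).astype(np.uint8))
    k=1+np.argmax(st[1:,4]); m=m*(l==k)
    yy,xx=np.mgrid[y-r:y+r+1,x-r:x+r+1]; p=np.array([(m*xx).sum(),(m*yy).sum()])/m.sum()
    P.append(onz(K,R,t,p,73)); print(p,st[k],P[-1],env.state()['ee_pos'])
print(np.mean(P,0))
E
python3 bore.py
python3 - <<'E'
from h import *
f,K,R,t=grab("wrist"); print(K, R.T[:,2])
for q in('leg',):
    m=spotter.trace(f,q)[0]['mask'].astype('uint8'); c=max(cv2.findContours(m,0,2)[0],key=cv2.contourArea)
    print(cv2.minAreaRect(c))
f,K,R,t=grab("top")
for d in spotter.trace(f,'gauge')[:2]:
    m=d['mask'].astype('uint8'); c=max(cv2.findContours(m,0,2)[0],key=cv2.contourArea); print(d['box'],cv2.minAreaRect(c))
E
```

```text
[336.9  223.84] [  4   6  13  13 124] [471.59  66.18  73.  ] [453.15  86.14 259.43]
[336.86 223.8 ] [  4   6  13  13 123] [471.63  66.19  73.  ] [453.25  86.04 259.56]
[336.69 223.65] [  4   6  13  12 123] [471.59  66.21  73.  ] [453.34  85.83 259.59]
[336.54 223.48] [  4   6  13  12 123] [471.53  66.16  73.  ] [453.47  85.68 259.68]
[471.59  66.18  73.  ]
[[348.47158901   0.         320.85453083]
 [  0.         348.47158901 233.57199779]
 [  0.           0.           1.        ]] [ 0.00583615 -0.27031428 -0.96275445]
((385.69549560546875, 198.06155395507812), (87.23431396484375, 220.73089599609375), 75.20323944091797)
[339.3, 269.8, 13.6, 41.3] ((337.9319763183594, 269.9969177246094), (13.849336624145508, 40.1403694152832), 2.6025619506835938)
[315.4, 333.6, 39.8, 13.3] ((315.0, 332.5), (13.0, 38.0), 90.0)
```

>>> apply_moves --delta_pos '[[0.24,-0.83,0],[0.24,-0.83,0],[0.24,-0.83,0],[0.24,-0.83,0]]' --rot '[[0,0,0],[0,0,0],[0,0,0],[0,0,0]]' --hand '[0.6,0.6,0.6,0.6]'

```text
time_s: 3.15
ee_pos: [483.8, -18.3, 259.5]
ee_rot: [180.0, 0.1, 91.1]
force: [1.1, 0.1, 0.1]
gripper_width: 54.7
gripper_force: 0.0
```

>>> apply_moves --delta_pos '[[0.24,-0.83,0],[0.24,-0.83,0],[0.24,-0.83,0],[0.24,-0.83,0]]' --rot '[[0,0,0],[0,0,0],[0,0,0],[0,0,0]]' --hand '[0.6,0.6,0.6,0.6]'

```text
time_s: 3.48
ee_pos: [512.5, -117.5, 259.2]
ee_rot: [180.0, 0.1, 91.1]
force: [0.3, 0.1, -0.2]
gripper_width: 54.4
gripper_force: 0.0
```

>>> apply_moves --delta_pos '[[0.24,-0.83,0],[0.24,-0.83,0],[0.24,-0.83,0],[0.24,-0.83,0],[0.24,-0.83,0],[0.24,-0.83,0],[0.24,-0.83,0]]' --rot '[[0,0,0],[0,0,0],[0,0,0],[0,0,0],[0,0,0],[0,0,0],[0,0,0]]' --hand '[0.6,0.6,0.6,0.6,0.6,0.6,0.6]'

```text
time_s: 4.07
ee_pos: [540.1, -212.4, 260.1]
ee_rot: [180.0, -0.0, 91.4]
force: [0.1, 0.7, 0.4]
gripper_width: 54.5
gripper_force: 0.0
```

```bash
python3 look.py w2.png gauge=73 rod_knob=147 stand_hole=73 stand=0
python3 - <<'E'
import cv2
i=cv2.imread('pics/w2.png'); cv2.imwrite('pics/w2c.png',cv2.resize(i[120:320,200:460],None,fx=3,fy=3,interpolation=2))
E
```

```text
4.1167 [ 540.2 -212.5  260.2] [180.   -0.   91.4] [ 0.1  0.2 -0.2] 54.93860337586406 cam [ 538.2 -135.3  463. ]
gauge 0.91 [335.4 225. ] [ 557.2 -233.9   73. ]
gauge 0.6 [237.3 180.7] [ 446.  -185.7   73. ]
rod_knob 0.82 [338.6 243.8] [ 557.3 -233.5  147. ]
rod_knob 0.69 [219.9 190.9] [ 447.3 -185.8  147. ]
stand_hole 0.59 [330.3 227.1] [ 551.4 -236.6   73. ]
stand 0.59 [337.5 178.9] [ 561.3 -189.5    0. ]
```

View pics/w2c.png

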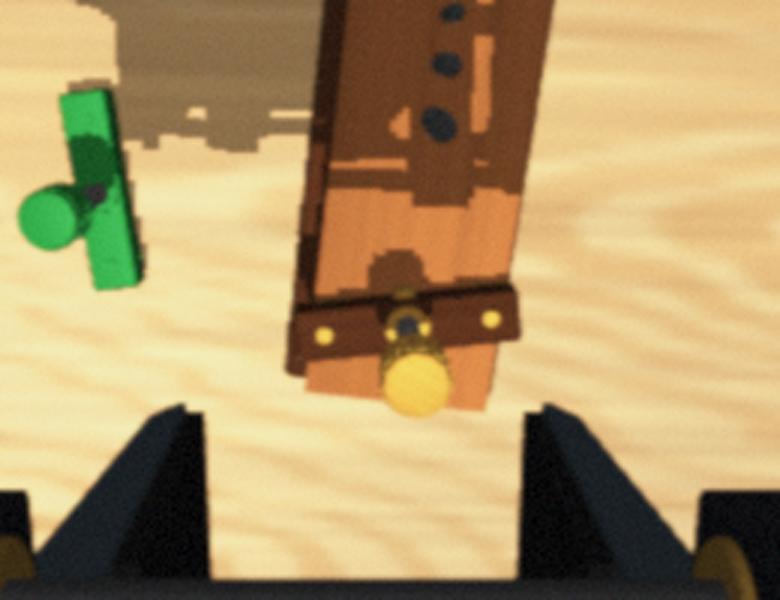

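The brass-knob gauge stands in the stand: knob top at about (338.7,248.3) px, stock screws at (308,232) and (363.7,226.3). The green decoy is at the left.

Run:
```python
from h import *
np.set_printoptions(precision=2,suppress=True)
f,K,R,t=grab("wrist")
a=onz(K,R,t,(308,232),89);b=onz(K,R,t,(363.7,226.3),89)
print(a,b,(a+b)/2,np.degrees(np.arctan2(*(b-a)[1::-1])))
for zz in(156,159,162):print(onz(K,R,t,(338.7,248.3),zz))
s=env.state();print(s['ee_pos'],s['ee_rot'])
m=cv2.inRange(cv2.cvtColor(f['pixels'],cv2.COLOR_RGB2HSV),(18,130,190),(32,255,255));m[:238]=0;m[265:]=0;m[:,:320]=0;m[:,360:]=0
ys,xs=np.nonzero(m);print(len(xs),xs.mean(),ys.mean(),xs.min(),xs.max(),ys.min(),ys.max())
```

```text
[ 526.45 -239.87   89.  ] [ 588.07 -231.84   89.  ] [ 557.26 -235.85   89.  ] 7.4251947407191015
[ 557.23 -236.28  156.  ]
[ 557.05 -235.31  159.  ]
[ 556.86 -234.33  162.  ]
[ 540.34 -213.59  260.02] [179.98  -0.    91.36]
378 338.26719576719574 247.25132275132276 327 349 238 257
```

>>> apply_moves --delta_pos '[[0.14,-0.18,-0.4],[0.14,-0.18,-0.4],[0.14,-0.18,-0.4],[0.14,-0.18,-0.4],[0.14,-0.18,-0.4]]' --rot '[[0,0,0.07],[0,0,0.07],[0,0,0.07],[0,0,0.07],[0,0,0.07]]' --hand '[0.6,0.6,0.6,0.6,0.6]'

```text
time_s: 4.78
ee_pos: [557.3, -235.6, 212.7]
ee_rot: [180.0, 0.0, 97.3]
force: [-0.1, -0.1, 1.1]
gripper_width: 55.0
gripper_force: 0.0
```

>>> apply_moves --delta_pos '[[0,0,0],[0,0,0],[0,0,0]]' --rot '[[0,0,0],[0,0,0],[0,0,0]]' --hand '[0.6,0.6,0.6]'

```text
time_s: 5.03
ee_pos: [557.4, -235.7, 212.9]
ee_rot: [179.9, 0.0, 97.3]
force: [-0.4, -0.1, -0.3]
gripper_width: 54.3
gripper_force: 0.0
```

>>> apply_moves --delta_pos '[[0,0,-0.2],[0,0,-0.4],[0,0,-0.6],[0,0,-0.7],[0,0,-0.7],[0,0,-0.7],[0,0,-0.7]]' --rot '[[0,0,0],[0,0,0],[0,0,0],[0,0,0],[0,0,0],[0,0,0],[0,0,0]]' --hand '[0.6,0.6,0.6,0.6,0.6,0.6,0.6]'

```text
time_s: 5.62
ee_pos: [558.1, -236.2, 129.3]
ee_rot: [179.9, 0.1, 97.3]
force: [1.0, -0.5, 0.4]
gripper_width: 54.5
gripper_force: 0.0
```

>>> apply_moves --delta_pos '[[0,0,0],[0,0,0],[0,0,0],[0,0,0],[0,0,0],[0,0,0],[0,0,0],[0,0,0]]' --rot '[[0,0,0],[0,0,0],[0,0,0],[0,0,0],[0,0,0],[0,0,0],[0,0,0],[0,0,0]]' --hand '[0.4,0.3,0.25,0.2,0.15,0.1,0.1,0.1]' --newtons 25

```text
time_s: 6.28
ee_pos: [557.2, -235.8, 127.8]
ee_rot: [180.0, -0.0, 97.3]
force: [0.6, 0.4, -0.8]
gripper_width: 9.4
gripper_force: 0.0
```

```bash
python3 look.py w3.png gauge=73 rod_knob=147
python3 - <<'E'
import cv2
i=cv2.imread('pics/w3.png'); cv2.imwrite('pics/w3c.png',cv2.resize(i[160:360,200:460],None,fx=3,fy=3,interpolation=2))
E
```

```text
6.3333 [ 557.2 -235.8  127.7] [180.   -0.   97.3] [ 0.1 -1.2 -0.6] 9.065577691113168 cam [ 547.4 -159.3  330.6]
gauge 0.94 [189.2 160.1] [ 454.7 -188.4   73. ]
gauge 0.62 [325.3 235.9] [ 560.  -232.5   73. ]
rod_knob 0.63 [322.  275.4] [ 557.6 -234.8  147. ]
rod_knob 0.63 [143.1 168.4] [ 457.6 -187.3  147. ]
```

View pics/w3c.png

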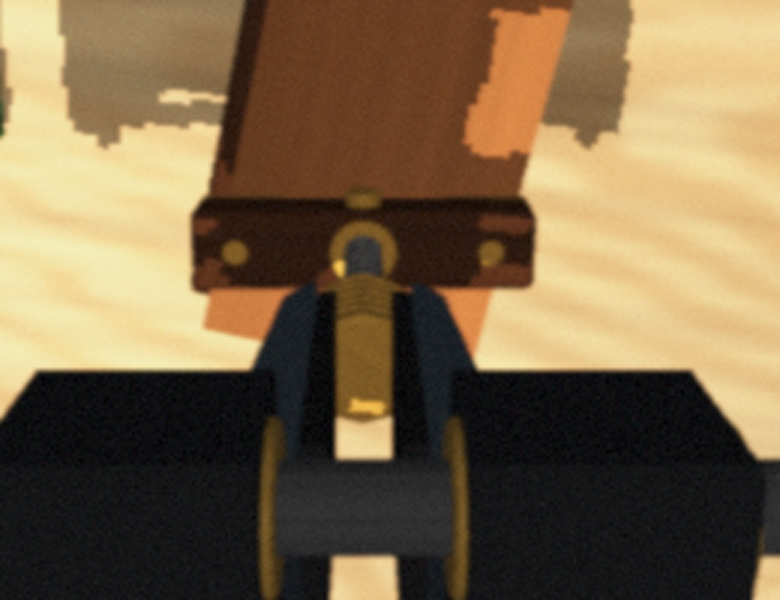

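Run:
```python
from h import *
np.set_printoptions(precision=2,suppress=True)
f,K,R,t=grab("wrist"); s=env.state();print(s['ee_pos'],s['gripper_width'],s['gripper_force'])
print('dots',onz(K,R,t,(278.3,244),89),onz(K,R,t,(363.3,244),89))
for z in(135,147,159):print(z,proj(K,R,t,(557.1,-235.5,z)))
print('tcp',proj(K,R,t,s['ee_pos']),'grasp',proj(K,R,t,s['ee_pos']+[0,0,18.8]))
for y in(16,-16):
  for x in(-4.5,4.5): print(x,y,proj(K,R,t,s['ee_pos']+[x,y,0]),proj(K,R,t,s['ee_pos']+[x,y,30]))
f,K,R,t=grab("scene")
i=f['pixels'][...,::-1][150:300,220:420]; cv2.imwrite('pics/s2.png',cv2.resize(i,None,fx=4,fy=4,interpolation=2))
```

```text
[ 557.17 -235.85  127.74] 9.131035351671189 0.0
dots [ 526.2  -238.35   89.  ] [ 587.43 -230.46   89.  ]
135 [320.97 268.72]
147 [320.96 276.5 ]
159 [320.95 285.25]
tcp [321.02 264.96] grasp [321.01 276.78]
-4.5 16 [317.04 239.57] [316.39 255.98]
4.5 16 [331.71 241.38] [333.38 258.04]
-4.5 -16 [310.73 287.66] [309.16 310.59]
4.5 -16 [324.84 289.34] [325.4  312.48]
```

View pics/s2.png

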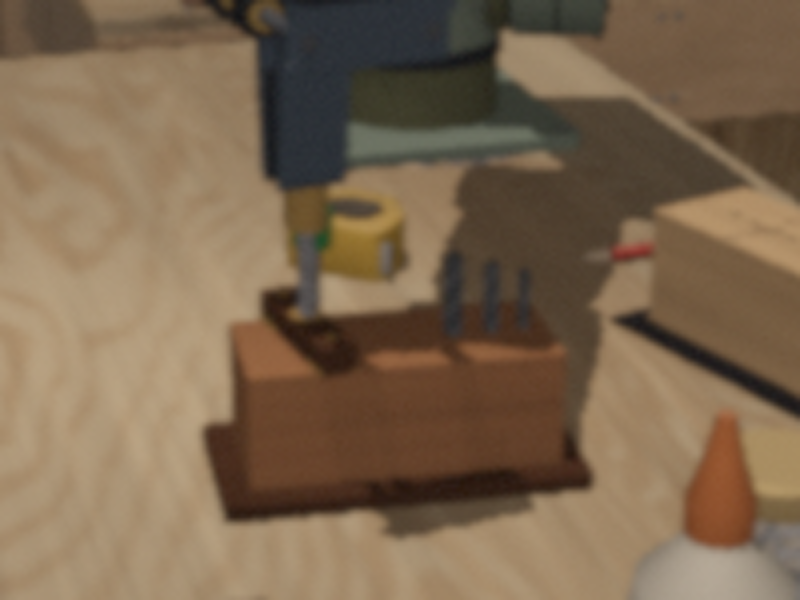

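The picture shows the fingers shut on air, with their tips at about z=158, just above the knob. So the tips sit about 30 mm behind the reported TCP. I'll open, go about 27 mm lower and grip again.

>>> apply_moves --delta_pos '[[0,0,0.06],[0,0,0.06],[0,0,0.06],[0,0,0.06],[0,0,0.06],[0,0,0.06],[0,0,0.06]]' --rot '[[0,0,0],[0,0,0],[0,0,0],[0,0,0],[0,0,0],[0,0,0],[0,0,0]]' --hand '[0.1,0.1,0.6,0.6,0.6,0.6,0.6]'

```text
time_s: 7.12
ee_pos: [557.1, -235.8, 134.8]
ee_rot: [-180.0, -0.0, 97.3]
force: [-0.8, -0.3, -0.9]
gripper_width: 39.7
gripper_force: 0.0
```

>>> apply_moves --delta_pos '[[0,0,-0.05],[0,0,-0.1],[0,0,-0.15],[0,0,-0.2],[0,0,-0.25],[0,0,-0.28],[0,0,-0.28],[0,0,-0.28],[0,0,-0.28]]' --rot '[[0,0,0],[0,0,0],[0,0,0],[0,0,0],[0,0,0],[0,0,0],[0,0,0],[0,0,0],[0,0,0]]' --hand '[0.6,0.6,0.6,0.6,0.6,0.6,0.6,0.6,0.6]'

```text
time_s: 7.87
ee_pos: [557.4, -235.9, 101.6]
ee_rot: [180.0, 0.0, 97.3]
force: [0.4, 0.1, 0.2]
gripper_width: 54.3
gripper_force: 0.0
```

>>> apply_moves --delta_pos '[[0,0,0],[0,0,0],[0,0,0],[0,0,0],[0,0,0],[0,0,0],[0,0,0],[0,0,0],[0,0,0]]' --rot '[[0,0,0],[0,0,0],[0,0,0],[0,0,0],[0,0,0],[0,0,0],[0,0,0],[0,0,0],[0,0,0]]' --hand '[0.45,0.35,0.3,0.27,0.24,0.21,0.15,0.1,0.1]' --newtons 25

```text
time_s: 8.62
ee_pos: [557.1, -235.8, 101.4]
ee_rot: [-180.0, 0.0, 97.3]
force: [-1.1, 0.1, 0.0]
gripper_width: 21.2
gripper_force: 25.0
```

```bash
python3 look.py w4.png
python3 - <<'E'
from h import *
i=cv2.imread('pics/w4.png')[140:340,200:460]
f,K,R,t=grab("scene"); j=f['pixels'][...,::-1][150:300,220:420]
cv2.imwrite('pics/c4.png',np.hstack([cv2.resize(i,(390,300)),cv2.resize(j,(400,300))]))
E
```

```text
8.6667 [ 557.1 -235.8  101.4] [-180.    -0.    97.3] [-0.  -0.4  1.3] 21.295587681792636 cam [ 547.3 -159.3  304.3]
```

View pics/c4.png

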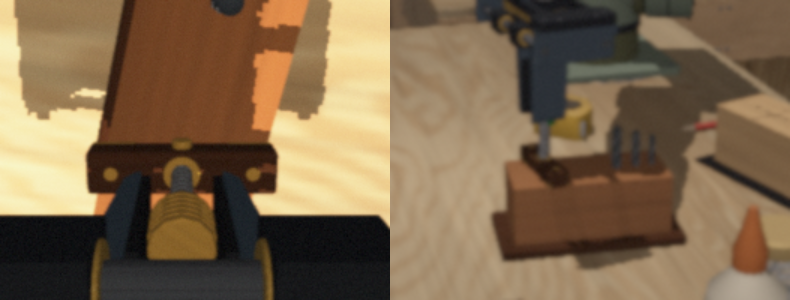

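>>> apply_moves --delta_pos '[[0,0,0.02],[0,0,0.06],[0,0,0.12],[0,0,0.2],[0,0,0.3],[0,0,0.4],[0,0,0.5],[0,0,0.6],[0,0,0.6],[0,0,0.6]]' --rot '[[0,0,0],[0,0,0],[0,0,0],[0,0,0],[0,0,0],[0,0,0],[0,0,0],[0,0,0],[0,0,0],[0,0,0]]' --hand '[0.1,0.1,0.1,0.1,0.1,0.1,0.1,0.1,0.1,0.1]'

```text
time_s: 9.55
ee_pos: [557.7, -236.0, 174.6]
ee_rot: [179.9, 0.1, 97.3]
force: [-0.3, -0.6, -2.3]
gripper_width: 21.3
gripper_force: 25.0
```

```bash
python3 look.py w5.png
python3 - <<'E'
from h import *
i=cv2.imread('pics/w5.png')[140:340,200:460]
f,K,R,t=grab("scene"); j=f['pixels'][...,::-1][130:280,220:420]
cv2.imwrite('pics/c5.png',np.hstack([cv2.resize(i,(390,300)),cv2.resize(j,(400,300))]))
E
```

```text
9.6 [ 557.1 -235.7  173.5] [180.    0.   97.3] [-0.7  0.8 -2.6] 21.33992143241267 cam [ 547.5 -159.3  377.3]
```

View pics/c5.png

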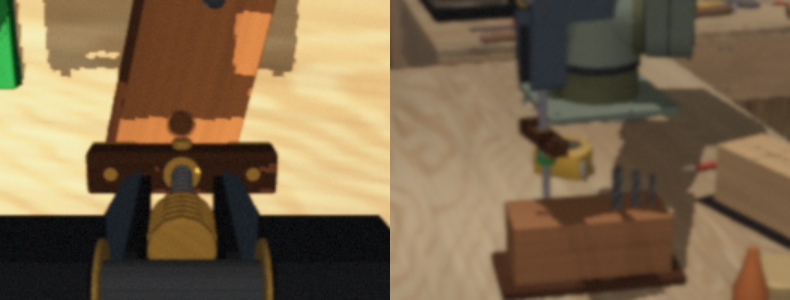

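Run:
```python
from h import *
np.set_printoptions(precision=1,suppress=True)
f,K,R,t=grab("scene"); j=f['pixels'][...,::-1][160:240,265:345]
cv2.imwrite('pics/c6.png',cv2.resize(j,(560,560),interpolation=2))
for z in(145,135,125,115,105,95,73): print(z,(proj(K,R,t,(557,-235.7,z))-[265,160])*7)
for d in spotter.landmark_of(f,'rod_tip'): print(d['score'],(np.array(d['position'])-[265,160])*7)
# stand hole visible in wrist
f,K,R,t=grab("wrist")
p=(200+181/1.5,140+122/1.5); print(p,onz(K,R,t,p,73))
for d in spotter.landmark_of(f,'stand_hole'): print(d['score'],d['position'])
```

```text
145 [209.5 292.4]
135 [209.9 325.9]
125 [210.3 359.3]
115 [210.6 392.3]
105 [211.  425.1]
95 [211.4 457.7]
73 [212.2 528.5]
(320.6666666666667, 221.33333333333331) [ 555.7 -232.    73. ]
0.85 [321.3, 226.7]
```

View pics/c6.png

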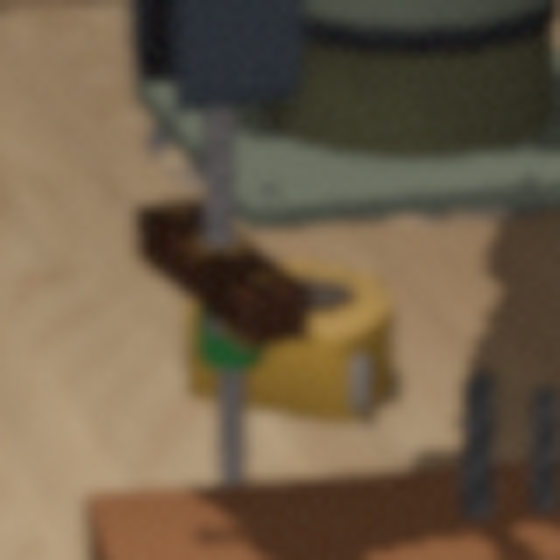

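The grey rod under the stock in that picture belongs to the green look-alike behind it. The real gauge is held properly, with its setting unchanged. Next I'll bring it near the bore.

>>> apply_moves --delta_pos '[[-0.04,0.12,0],[-0.1,0.3,0],[-0.17,0.5,0],[-0.24,0.71,0]]' --rot '[[0,0,0],[0,0,0],[0,0,0],[0,0,0]]' --hand '[0.1,0.1,0.1,0.1]'

```text
time_s: 10.18
ee_pos: [527.4, -149.2, 172.9]
ee_rot: [-180.0, -0.0, 97.3]
force: [-0.8, 1.0, -1.8]
gripper_width: 21.3
gripper_force: 25.0
```

>>> apply_moves --delta_pos '[[-0.08,0.24,0],[-0.16,0.48,0],[-0.24,0.71,0]]' --rot '[[0,0,0],[0,0,0],[0,0,0]]' --hand '[0.1,0.1,0.1]'

```text
time_s: 10.43
ee_pos: [498.2, -63.4, 173.2]
ee_rot: [-180.0, -0.0, 97.3]
force: [0.0, 0.4, -1.4]
gripper_width: 21.7
gripper_force: 25.0
```

>>> apply_moves --delta_pos '[[-0.08,0.24,0],[-0.15,0.43,0],[-0.2,0.58,0],[-0.23,0.68,0],[-0.24,0.71,0],[-0.24,0.71,0],[-0.24,0.71,0],[-0.24,0.71,0],[-0.24,0.71,0]]' --rot '[[0,0,0],[0,0,0],[0,0,0],[0,0,0],[0,0,0],[0,0,0],[0,0,0],[0,0,0],[0,0,0]]' --hand '[0.1,0.1,0.1,0.1,0.1,0.1,0.1,0.1,0.1]'

```text
time_s: 11.18
ee_pos: [471.0, 19.1, 173.3]
ee_rot: [180.0, 0.0, 97.3]
force: [-0.3, 0.2, -1.5]
gripper_width: 21.2
gripper_force: 25.0
```

```bash
python3 look.py w7.png bore_mouth=73; python3 bore.py
```

```text
11.2333 [471.   19.1 173.3] [-180.     0.    97.3] [ 0.6 -0.2 -1.5] 21.422281719059193 cam [461.3  95.7 376.2]
bore_mouth 0.71 [331.1 169.2] [473.3  69.2  73. ]
bore_mouth 0.49 [381.2 160. ] [514.7  82.3  73. ]
[329.76 172.27] [ 4  6 13  9 83] [472.44  66.59  73.  ] [470.91  19.34 173.3 ]
[329.7  172.66] [ 4  6 13 10 89] [472.41  66.42  73.  ] [470.88  19.44 173.31]
[329.48 172.67] [ 4  7 13 10 90] [472.19  66.49  73.  ] [470.87  19.53 173.33]
[330.05 172.58] [ 4  6 13 10 85] [472.66  66.72  73.  ] [470.84  19.59 173.34]
[472.42  66.56  73.  ]
```

Run:
```python
from h import *
f,K,R,t=grab("wrist"); print(env.state()['ee_pos'])
g=f['pixels'].astype(int).sum(2)//3
print('     ',*range(319,343))
for r in range(160,186): print(r,*['%3d'%v for v in g[r,319:343]])
X0=np.array([471.6,66.4,73])
for a in range(0,360,45): print(a,proj(K,R,t,X0+6.5*np.array([np.cos(np.radians(a)),np.sin(np.radians(a)),0])))
print(proj(K,R,t,X0))
```

```text
[470.81263271  19.65572537 173.3521714 ]
      319 320 321 322 323 324 325 326 327 328 329 330 331 332 333 334 335 336 337 338 339 340 341 342
160 123 126 124 127 127 129 123 100  87 111 123 128 130 132 131 133 134 131 131 132 130 130 132 135
161 129 129 130 128 130 129 119 106  90 110 129 129 129 129 132 133 133 132 133 133 133 132 135 132
162 129 130 129 132 130 130 128 114 104 117 129 134 133 132 132 130 134 132 131 132 131 133 127 130
163 130 131 132 132 132 132 130 126 122 124 129 129 130 131 131 129 131 131 132 130 130 129 131 126
164 132 135 130 132 129 132 125 125 114 115 115 116 121 121 127 131 130 130 130 129 128 127 125 126
165 132 133 130 133 132 121 112 103  97  97  99  97 101 107 114 120 126 130 130 127 128 128 127 126
166 129 129 134 123 119 107  93  91  85  85  80  86  89  97  97 106 118 119 127 122 124 127 131 127
167 125 128 124 113 107  93  84  83  76  79  78  80  80  83  85  96 105 117 127 127 123 126 125 127
168 128 123 117 104  96  85  79  78  79  79  79  78  79  76  78  85  97 110 119 123 126 127 125 130
169 124 119 110  99  87  81  79  79  77  76  77  74  76  
[... 1222 characters left out ...]
 115 114 117 116 115
182 116 115 115 115 117 117 113 110 109 110 112 107 110 111 112 114 117 116 112 113 115 115 115 114
183 115 115 119 114 115 118 117 117 111 115 112 111 110 115 117 114 116 118 116 116 118 119 118 117
184 117 114 117 112 118 118 117 115 117 115 113  97 101 112 115 116 117 120 119 119 124 122 122 120
185 117 115 115 115 117 116 116 118 117 117 112  91  93 109 119 120 122 121 123 123 123 120 123 122
0 [336.28596899 173.84385389]
45 [334.83430433 168.20088222]
90 [329.82629044 165.27490621]
135 [324.21775769 166.81869149]
180 [321.33253478 171.90500895]
225 [322.83820621 177.51594282]
270 [327.81482294 180.38757529]
315 [333.36934819 178.87582914]
[328.81471384 172.87513961]
```

>>> apply_moves --delta_pos '[[0,0.1,0],[0.01,0.2,0],[0.01,0.3,0],[0.01,0.36,-0.1],[0.01,0.385,-0.2],[0.01,0.385,-0.3],[0.01,0.385,-0.4],[0.01,0.385,-0.45],[0.01,0.385,-0.45],[0.01,0.385,-0.45]]' --rot '[[0,0,0],[0,0,0],[0,0,0],[0,0,0],[0,0,0],[0,0,0],[0,0,0],[0,0,0],[0,0,0],[0,0,0]]' --hand '[0.1,0.1,0.1,0.1,0.1,0.1,0.1,0.1,0.1,0.1]'

```text
time_s: 12.42
ee_pos: [472.1, 66.0, 119.5]
ee_rot: [180.0, 0.0, 97.3]
force: [-0.4, 0.6, -2.0]
gripper_width: 21.3
gripper_force: 25.0
```

>>> apply_moves --delta_pos '[[0,0,0],[0,0,0],[0,0,0],[0,0,0]]' --rot '[[0,0,0],[0,0,0],[0,0,0],[0,0,0]]' --hand '[0.1,0.1,0.1,0.1]'

```text
time_s: 12.75
ee_pos: [472.3, 66.0, 119.8]
ee_rot: [179.9, -0.0, 97.3]
force: [0.5, 0.0, -1.2]
gripper_width: 21.2
gripper_force: 25.0
```

Run:
```python
from h import *
np.set_printoptions(precision=1,suppress=True)
print(env.state()['ee_pos'])
f,K,R,t=grab("scene"); j=f['pixels'][...,::-1][150:240,370:460]; cv2.imwrite('pics/c8.png',cv2.resize(j,(585,585),interpolation=2))
for d in spotter.landmark_of(f,'rod_tip')+spotter.landmark_of(f,'bore_mouth'): print(d['score'],(np.array(d['position'])-[370,150])*6.5)
for z in(90,78,73): print(z,(proj(K,R,t,(471.7,66.3,z))-[370,150])*6.5)
```

```text
[472.3  66.  119.8]
0.48 [268.5 362. ]
0.38 [-475.2  557.7]
0.79 [291.2 369.2]
0.53 [271.7 331.5]
90 [275.4 321.5]
78 [272.8 353.2]
73 [271.7 366.4]
```

View pics/c8.png

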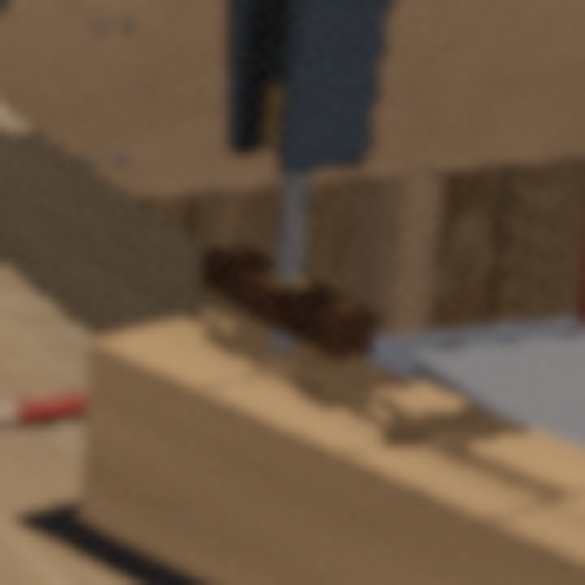

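The gauge hovers over the bore with its rod nose above the mouth. I'll lower it slowly and watch the force.

>>> apply_moves --delta_pos '[[-0.003,0,-0.01],[-0.003,0,-0.02],[-0.003,0,-0.03],[-0.003,0,-0.04],[-0.003,0,-0.05],[-0.003,0,-0.06],[-0.003,0,-0.06],[-0.003,0,-0.06]]' --rot '[[0,0,0],[0,0,0],[0,0,0],[0,0,0],[0,0,0],[0,0,0],[0,0,0],[0,0,0]]' --hand '[0.1,0.1,0.1,0.1,0.1,0.1,0.1,0.1]'

```text
time_s: 13.57
ee_pos: [471.6, 66.0, 112.1]
ee_rot: [-180.0, -0.0, 97.3]
force: [0.6, -0.0, -1.9]
gripper_width: 21.3
gripper_force: 25.0
```

>>> apply_moves --delta_pos '[[0,0,-0.01],[0,0,-0.02],[0,0,-0.03],[0,0,-0.03],[0,0,-0.03]]' --rot '[[0,0,0],[0,0,0],[0,0,0],[0,0,0],[0,0,0]]' --hand '[0.1,0.1,0.1,0.1,0.1]'

```text
time_s: 13.98
ee_pos: [471.6, 66.0, 108.5]
ee_rot: [-180.0, 0.0, 97.3]
force: [-0.4, -0.1, -1.9]
gripper_width: 21.3
gripper_force: 25.0
```

>>> apply_moves --delta_pos '[[0,0,-0.01],[0,0,-0.02],[0,0,-0.03],[0,0,-0.04],[0,0,-0.04],[0,0,-0.04]]' --rot '[[0,0,0],[0,0,0],[0,0,0],[0,0,0],[0,0,0],[0,0,0]]' --hand '[0.1,0.1,0.1,0.1,0.1,0.1]'

```text
time_s: 14.48
ee_pos: [471.5, 66.0, 103.7]
ee_rot: [-180.0, -0.0, 97.3]
force: [-0.9, -0.4, -1.1]
gripper_width: 21.3
gripper_force: 25.0
```

>>> apply_moves --delta_pos '[[0,0,-0.01],[0,0,-0.02],[0,0,-0.03],[0,0,-0.04],[0,0,-0.05],[0,0,-0.06],[0,0,-0.06]]' --rot '[[0,0,0],[0,0,0],[0,0,0],[0,0,0],[0,0,0],[0,0,0],[0,0,0]]' --hand '[0.1,0.1,0.1,0.1,0.1,0.1,0.1]'

```text
time_s: 15.07
ee_pos: [471.7, 66.0, 96.6]
ee_rot: [180.0, -0.0, 97.3]
force: [-1.3, -0.8, 3.0]
gripper_width: 21.6
gripper_force: 25.0
```

>>> apply_moves --delta_pos '[[0,0,-0.005],[0,0,-0.01],[0,0,-0.015],[0,0,-0.02],[0,0,-0.025],[0,0,-0.03],[0,0,-0.03]]' --rot '[[0,0,0],[0,0,0],[0,0,0],[0,0,0],[0,0,0],[0,0,0],[0,0,0]]' --hand '[0.1,0.1,0.1,0.1,0.1,0.1,0.1]' --newtons 9

```text
time_s: 15.65
ee_pos: [471.7, 66.0, 92.9]
ee_rot: [180.0, -0.0, 97.3]
force: [-0.7, 0.0, 3.1]
gripper_width: 21.5
gripper_force: 9.0
```

>>> apply_moves --delta_pos '[[0,0,-0.005],[0,0,-0.01],[0,0,-0.01]]' --rot '[[0,0,0],[0,0,0],[0,0,0]]' --hand '[0.1,0.1,0.1]'

```text
time_s: 15.9
ee_pos: [471.7, 66.0, 91.7]
ee_rot: [180.0, 0.0, 97.3]
force: [-1.3, -0.2, 3.3]
gripper_width: 21.6
gripper_force: 9.0
```

>>> apply_moves --delta_pos '[[0,0,-0.004],[0,0,-0.008],[0,0,-0.012],[0,0,-0.016],[0,0,-0.016]]' --rot '[[0,0,0],[0,0,0],[0,0,0],[0,0,0],[0,0,0]]' --hand '[0.1,0.1,0.1,0.1,0.1]'

```text
time_s: 16.32
ee_pos: [471.7, 66.0, 89.8]
ee_rot: [180.0, -0.0, 97.3]
force: [-0.5, 0.3, 3.0]
gripper_width: 21.6
gripper_force: 9.0
```

>>> apply_moves --delta_pos '[[0,0,-0.004],[0,0,-0.008],[0,0,-0.012],[0,0,-0.016],[0,0,-0.016]]' --rot '[[0,0,0],[0,0,0],[0,0,0],[0,0,0],[0,0,0]]' --hand '[0.1,0.1,0.1,0.1,0.1]'

```text
time_s: 16.73
ee_pos: [471.7, 66.0, 87.8]
ee_rot: [180.0, -0.0, 97.3]
force: [-0.4, 0.3, 2.6]
gripper_width: 21.8
gripper_force: 9.0
```

>>> apply_moves --delta_pos '[[0,0,-0.004],[0,0,-0.008],[0,0,-0.012],[0,0,-0.016],[0,0,-0.016]]' --rot '[[0,0,0],[0,0,0],[0,0,0],[0,0,0],[0,0,0]]' --hand '[0.1,0.1,0.1,0.1,0.1]'

```text
time_s: 17.15
ee_pos: [471.7, 66.0, 85.9]
ee_rot: [180.0, 0.0, 97.3]
force: [0.3, -0.1, 3.2]
gripper_width: 21.8
gripper_force: 9.0
```

>>> apply_moves --delta_pos '[[0,0,-0.004],[0,0,-0.008],[0,0,-0.012],[0,0,-0.016],[0,0,-0.016]]' --rot '[[0,0,0],[0,0,0],[0,0,0],[0,0,0],[0,0,0]]' --hand '[0.1,0.1,0.1,0.1,0.1]'

```text
time_s: 17.57
ee_pos: [471.7, 66.0, 84.0]
ee_rot: [180.0, -0.0, 97.3]
force: [0.1, -0.6, 3.0]
gripper_width: 22.1
gripper_force: 9.0
```

>>> apply_moves --delta_pos '[[0,0,-0.004],[0,0,-0.008],[0,0,-0.012],[0,0,-0.016],[0,0,-0.016]]' --rot '[[0,0,0],[0,0,0],[0,0,0],[0,0,0],[0,0,0]]' --hand '[0.1,0.1,0.1,0.1,0.1]'

```text
time_s: 17.98
ee_pos: [471.7, 66.0, 82.1]
ee_rot: [180.0, 0.0, 97.3]
force: [-0.3, 0.5, 2.6]
gripper_width: 21.6
gripper_force: 9.0
```

>>> apply_moves --delta_pos '[[0,0,-0.004],[0,0,-0.008],[0,0,-0.012],[0,0,-0.016],[0,0,-0.016]]' --rot '[[0,0,0],[0,0,0],[0,0,0],[0,0,0],[0,0,0]]' --hand '[0.1,0.1,0.1,0.1,0.1]'

```text
time_s: 18.4
ee_pos: [471.7, 66.0, 80.2]
ee_rot: [180.0, 0.0, 97.3]
force: [1.0, -0.2, 3.0]
gripper_width: 21.6
gripper_force: 9.0
```

>>> apply_moves --delta_pos '[[0,0,-0.004],[0,0,-0.008],[0,0,-0.012],[0,0,-0.016],[0,0,-0.016]]' --rot '[[0,0,0],[0,0,0],[0,0,0],[0,0,0],[0,0,0]]' --hand '[0.1,0.1,0.1,0.1,0.1]'

```text
time_s: 18.82
ee_pos: [471.7, 66.0, 78.3]
ee_rot: [180.0, 0.0, 97.3]
force: [0.6, 0.4, 3.4]
gripper_width: 21.8
gripper_force: 9.0
```

>>> apply_moves --delta_pos '[[0,0,-0.004],[0,0,-0.008],[0,0,-0.012],[0,0,-0.016],[0,0,-0.016]]' --rot '[[0,0,0],[0,0,0],[0,0,0],[0,0,0],[0,0,0]]' --hand '[0.1,0.1,0.1,0.1,0.1]'

```text
time_s: 19.23
ee_pos: [471.7, 66.0, 76.3]
ee_rot: [180.0, 0.0, 97.3]
force: [1.3, 0.1, 3.8]
gripper_width: 22.1
gripper_force: 9.0
```

>>> apply_moves --delta_pos '[[0,0,-0.004],[0,0,-0.008],[0,0,-0.012],[0,0,-0.016],[0,0,-0.016]]' --rot '[[0,0,0],[0,0,0],[0,0,0],[0,0,0],[0,0,0]]' --hand '[0.1,0.1,0.1,0.1,0.1]'

```text
time_s: 19.65
ee_pos: [471.7, 66.0, 74.4]
ee_rot: [180.0, -0.0, 97.3]
force: [1.5, 0.2, 3.5]
gripper_width: 21.5
gripper_force: 9.0
```

>>> apply_moves --delta_pos '[[0,0,-0.004],[0,0,-0.008],[0,0,-0.012],[0,0,-0.012]]' --rot '[[0,0,0],[0,0,0],[0,0,0],[0,0,0]]' --hand '[0.1,0.1,0.1,0.1]'

```text
time_s: 19.98
ee_pos: [471.7, 66.0, 73.7]
ee_rot: [180.0, -0.0, 97.3]
force: [-1.9, -0.6, 9.3]
gripper_width: 21.9
gripper_force: 9.0
```

```bash
python3 look.py w9.png
python3 - <<'E'
import cv2,numpy as np
from h import *
a=cv2.imread('pics/w5.png',0)
# knob+inner fingers template from the frame before pressing (fixed in the tool frame)
x0,y0,w,h=300,262,42,40
r=cv2.imread('pics/w9.png',0)
for n,im in(('w4',cv2.imread('pics/w4.png',0)),('w7',cv2.imread('pics/w7.png',0)),('w9',r)):
    m=cv2.matchTemplate(im[y0-15:y0+h+15,x0-10:x0+w+10],a[y0:y0+h,x0:x0+w],cv2.TM_CCOEFF_NORMED); print(n,cv2.minMaxLoc(m)[1],cv2.minMaxLoc(m)[3])
    print(im[250:310:2,320])
E
```

```text
20.0333 [471.7  66.   73.7] [180.    0.   97.3] [-0.9  0.7  8.6] 21.597451317411743 cam [461.9 142.6 276.6]
w4 0.9144615530967712 (10, 15)
[ 81  57  61  62  65  53  68  63  55  72  74  85  73  73  84  71  76  75
 105 106 103 103 104 106 104 103 101  99 100 102]
w7 0.9874097108840942 (10, 15)
[ 85  63  60  65  66  59  67  67  57  74  79  87  78  79  86  76  81  80
 113 111 109 104 106 109 110 107 106 104 106 108]
w9 0.26191264390945435 (10, 24)
[117 102  43  34  56 111 115 113  70  85  84  92  85  84  90  81  91  87
 119 124 117 115 117 120 120 116 116 113 114 115]
```

The force jumped to 9 N, so the rod has bottomed, and the grip hasn't slipped. I'll hold it there for over a second.

>>> apply_moves --delta_pos '[[0,0,-0.001],[0,0,-0.001],[0,0,-0.001],[0,0,-0.001],[0,0,-0.001],[0,0,-0.001],[0,0,-0.001],[0,0,-0.001],[0,0,-0.001],[0,0,-0.001]]' --rot '[[0,0,0],[0,0,0],[0,0,0],[0,0,0],[0,0,0],[0,0,0],[0,0,0],[0,0,0],[0,0,0],[0,0,0]]' --hand '[0.1,0.1,0.1,0.1,0.1,0.1,0.1,0.1,0.1,0.1]'

```text
time_s: 20.87
ee_pos: [471.7, 66.0, 73.7]
ee_rot: [180.0, 0.0, 97.3]
force: [-0.8, 0.4, 9.4]
gripper_width: 21.7
gripper_force: 9.0
```

>>> apply_moves --delta_pos '[[0,0,0],[0,0,0],[0,0,0],[0,0,0],[0,0,0],[0,0,0],[0,0,0],[0,0,0]]' --rot '[[0,0,0],[0,0,0],[0,0,0],[0,0,0],[0,0,0],[0,0,0],[0,0,0],[0,0,0]]' --hand '[0.1,0.1,0.1,0.1,0.1,0.1,0.1,0.1]'

```text
time_s: 21.53
ee_pos: [471.7, 66.0, 73.7]
ee_rot: [180.0, 0.0, 97.3]
force: [-1.3, -0.1, 9.3]
gripper_width: 21.8
gripper_force: 9.0
```

>>> apply_moves --delta_pos '[[0,0,0],[0,0,0.01],[0,0,0.03],[0,0,0.07],[0,0,0.14],[0,0,0.22],[0,0,0.32],[0,0,0.42],[0,0,0.5],[0,0,0.55]]' --rot '[[0,0,0],[0,0,0],[0,0,0],[0,0,0],[0,0,0],[0,0,0],[0,0,0],[0,0,0],[0,0,0],[0,0,0]]' --hand '[0.1,0.1,0.1,0.1,0.1,0.1,0.1,0.1,0.1,0.1]' --newtons 20

```text
time_s: 22.37
ee_pos: [472.1, 66.1, 140.6]
ee_rot: [179.9, -0.0, 97.3]
force: [-0.7, -0.5, -1.8]
gripper_width: 21.3
gripper_force: 20.0
```

>>> apply_moves --delta_pos '[[0,0,0.08],[0,0,0.18],[0,0,0.27],[0,0,0.32],[0,0,0.34],[0,0,0.34]]' --rot '[[0,0,0],[0,0,0],[0,0,0],[0,0,0],[0,0,0],[0,0,0]]' --hand '[0.1,0.1,0.1,0.1,0.1,0.1]'

```text
time_s: 22.87
ee_pos: [471.8, 66.0, 180.2]
ee_rot: [180.0, -0.0, 97.3]
force: [-0.7, -1.0, -1.1]
gripper_width: 21.2
gripper_force: 20.0
```

>>> apply_moves --delta_pos '[[0.03,-0.12,0],[0.075,-0.3,0],[0.13,-0.53,0],[0.18,-0.75,0],[0.235,-0.967,0]]' --rot '[[0,0,0],[0,0,0],[0,0,0],[0,0,0],[0,0,0]]' --hand '[0.1,0.1,0.1,0.1,0.1]'

```text
time_s: 23.28
ee_pos: [499.3, -51.1, 178.9]
ee_rot: [-179.9, -0.0, 97.4]
force: [0.1, 0.2, -1.5]
gripper_width: 21.0
gripper_force: 20.0
```

>>> apply_moves --delta_pos '[[0.055,-0.225,0],[0.11,-0.45,0],[0.165,-0.675,0],[0.235,-0.967,0]]' --rot '[[0,0,0],[0,0,0],[0,0,0],[0,0,0]]' --hand '[0.1,0.1,0.1,0.1]'

```text
time_s: 23.62
ee_pos: [527.4, -166.3, 178.8]
ee_rot: [-179.9, -0.1, 97.4]
force: [0.6, 0.4, -0.6]
gripper_width: 21.4
gripper_force: 20.0
```

>>> apply_moves --delta_pos '[[0.055,-0.225,0],[0.11,-0.45,0],[0.165,-0.67,0],[0.2,-0.84,0],[0.225,-0.93,0],[0.235,-0.967,0],[0.235,-0.967,0],[0.235,-0.967,0],[0.235,-0.967,0],[0.235,-0.967,0]]' --rot '[[0,0,0],[0,0,0],[0,0,0],[0,0,0],[0,0,0],[0,0,0],[0,0,0],[0,0,0],[0,0,0],[0,0,0]]' --hand '[0.1,0.1,0.1,0.1,0.1,0.1,0.1,0.1,0.1,0.1]'

```text
time_s: 24.45
ee_pos: [556.1, -280.9, 180.0]
ee_rot: [180.0, -0.0, 97.4]
force: [0.4, -0.9, -2.3]
gripper_width: 21.4
gripper_force: 20.0
```

```bash
python3 look.py w10.png stand_hole=73
python3 - <<'E'
from h import *
f,K,R,t=grab("wrist"); print(env.state()['ee_pos'])
g=f['pixels'].astype(int).sum(2)//3
X0=np.array([557.1,-235.6,73]); c=proj(K,R,t,X0); print(c)
x,y=c.round().astype(int)
print('     ',*range(x-14,x+15))
for r in range(y-14,y+15): print(r,*['%3d'%v for v in g[r,x-14:x+15]])
for a in range(0,360,90): print(a,proj(K,R,t,X0+7.5*np.array([np.cos(np.radians(a)),np.sin(np.radians(a)),0])))
E
```

```text
24.5 [ 556.2 -281.1  180. ] [180.   -0.   97.4] [-0.3 -0.9 -1.4] 21.850435685854926 cam [ 546.2 -204.4  382.9]
stand_hole 0.74 [325.8 172.1] [ 554.3 -234.3   73. ]
[ 556.22321372 -281.40413113  180.03349997]
[328.6755881  173.46494541]
      315 316 317 318 319 320 321 322 323 324 325 326 327 328 329 330 331 332 333 334 335 336 337 338 339 340 341 342 343
159  64  67  66  64  69  74  70  66  70  67  69  67  69  70  71  68  73  71  70  70  70  72  71  69  69  67  73  72  74
160  69  69  64  67  69  72  71  67  71  68  66  65  69  68  71  73  72  72  69  68  70  68  67  67  69  73  69  74  71
161  65  65  68  67  69  69  71  70  67  70  64  62  67  70  68  67  70  70  68  72  72  70  71  68  69  73  71  72  72
162  64  69  67  68  70  71  71  72  68  64  59  56  58  57  59  59  59  64  68  71  69  70  67  67  68  70  74  67  72
163  64  69  69  70  70  72  67  66  60  58  53  49  46  46  45  47  44  52  58  62  66  69  68  71  69  69  73  69  71
164  66  66  68  70  68  68  67  63  53  49  43  38  31  35  35  38  35  40  50  55  57  64  66  74  72  70  70  69  70
165  67  70  69  64  6
[... 2162 characters left out ...]
 64  70  70  71  71  70  72  69  71  71  70  71  69  71  71  73  70  71  72  75  70  71  70  67
184  66  67  68  67  70  68  67  69  69  75  73  73  74  75  71  70  70  71  71  70  71  71  72  72  75  71  73  69  68
185  69  69  68  71  67  68  69  73  71  71  71  73  74  69  72  71  70  70  71  73  72  69  73  70  69  71  71  70  71
186  70  70  68  68  65  65  71  68  71  73  73  75  72  74  71  73  71  69  70  72  73  72  74  72  70  72  68  69  72
187  69  72  66  63  64  67  68  72  69  69  71  71  68  69  73  69  67  72  73  70  73  74  71  71  72  73  73  72  67
0 [337.10374855 174.56926646]
90 [329.82897336 164.88777861]
180 [320.2332745  172.35876991]
270 [327.53722035 181.93043421]
```

>>> apply_moves --delta_pos '[[0,0.1,0],[0.008,0.2,0],[0.008,0.3,0],[0.008,0.36,0],[0.008,0.39,-0.05],[0.008,0.39,-0.15],[0.008,0.39,-0.3],[0.008,0.39,-0.4],[0.008,0.39,-0.47],[0.008,0.39,-0.47]]' --rot '[[0,0,0],[0,0,0],[0,0,0],[0,0,0],[0,0,0],[0,0,0],[0,0,0],[0,0,0],[0,0,0],[0,0,0]]' --hand '[0.1,0.1,0.1,0.1,0.1,0.1,0.1,0.1,0.1,0.1]'

```text
time_s: 25.43
ee_pos: [555.8, -234.5, 121.0]
ee_rot: [-179.8, -0.1, 97.4]
force: [-0.2, 0.4, -1.3]
gripper_width: 21.6
gripper_force: 20.0
```

>>> apply_moves --delta_pos '[[0,0,0],[0,0,0],[0,0,0],[0,0,0]]' --rot '[[0,0,0],[0,0,0],[0,0,0],[0,0,0]]' --hand '[0.1,0.1,0.1,0.1]'

```text
time_s: 25.77
ee_pos: [557.7, -235.6, 124.2]
ee_rot: [179.9, 0.1, 97.3]
force: [0.3, 0.4, -1.5]
gripper_width: 21.3
gripper_force: 20.0
```

>>> apply_moves --delta_pos '[[0,0,0],[0,0,0],[0,0,0],[0,0,0]]' --rot '[[0,0,0],[0,0,0],[0,0,0],[0,0,0]]' --hand '[0.1,0.1,0.1,0.1]'

```text
time_s: 26.1
ee_pos: [557.2, -235.4, 123.4]
ee_rot: [180.0, 0.0, 97.3]
force: [0.8, -0.3, -1.7]
gripper_width: 21.5
gripper_force: 20.0
```

>>> apply_moves --delta_pos '[[0,0.008,0],[0,0.008,-0.02],[0,0.008,-0.04],[0,0.008,-0.06],[0,0.008,-0.075],[0,0.008,-0.09],[0,0.008,-0.1],[0,0.008,-0.11],[0,0.008,-0.11]]' --rot '[[0,0,0],[0,0,0],[0,0,0],[0,0,0],[0,0,0],[0,0,0],[0,0,0],[0,0,0],[0,0,0]]' --hand '[0.1,0.1,0.1,0.1,0.1,0.1,0.1,0.1,0.1]'

```text
time_s: 26.85
ee_pos: [557.0, -234.3, 109.8]
ee_rot: [-180.0, -0.0, 97.3]
force: [0.5, -0.4, -1.7]
gripper_width: 21.2
gripper_force: 20.0
```

>>> apply_moves --delta_pos '[[0,0,-0.01],[0,0,-0.02],[0,0,-0.03],[0,0,-0.03]]' --rot '[[0,0,0],[0,0,0],[0,0,0],[0,0,0]]' --hand '[0.1,0.1,0.1,0.1]'

```text
time_s: 27.18
ee_pos: [557.0, -234.3, 106.2]
ee_rot: [-180.0, -0.0, 97.3]
force: [-0.1, -1.1, -1.6]
gripper_width: 21.2
gripper_force: 20.0
```

>>> apply_moves --delta_pos '[[0,0,-0.03],[0,0,-0.07],[0,0,-0.11],[0,0,-0.15],[0,0,-0.19],[0,0,-0.22],[0,0,-0.24],[0,0,-0.25],[0,0,-0.25],[0,0,-0.25]]' --rot '[[0,0,0],[0,0,0],[0,0,0],[0,0,0],[0,0,0],[0,0,0],[0,0,0],[0,0,0],[0,0,0],[0,0,0]]' --hand '[0.1,0.1,0.1,0.1,0.1,0.1,0.1,0.1,0.1,0.1]'

```text
time_s: 28.02
ee_pos: [557.3, -234.4, 76.6]
ee_rot: [180.0, 0.0, 97.3]
force: [0.2, 0.3, -1.4]
gripper_width: 21.2
gripper_force: 20.0
```

>>> apply_moves --delta_pos '[[0,0,-0.003],[0,0,-0.006],[0,0,-0.008],[0,0,-0.008],[0,0,-0.008]]' --rot '[[0,0,0],[0,0,0],[0,0,0],[0,0,0],[0,0,0]]' --hand '[0.1,0.1,0.1,0.1,0.1]'

```text
time_s: 28.43
ee_pos: [557.2, -234.4, 75.6]
ee_rot: [180.0, 0.0, 97.3]
force: [0.7, -0.5, -1.9]
gripper_width: 21.6
gripper_force: 20.0
```

>>> apply_moves --delta_pos '[[0,0,-0.003],[0,0,-0.006],[0,0,-0.009],[0,0,-0.009],[0,0,-0.009]]' --rot '[[0,0,0],[0,0,0],[0,0,0],[0,0,0],[0,0,0]]' --hand '[0.1,0.1,0.1,0.1,0.1]'

```text
time_s: 28.85
ee_pos: [557.2, -234.3, 74.4]
ee_rot: [-180.0, -0.0, 97.3]
force: [0.4, -1.2, -1.5]
gripper_width: 21.2
gripper_force: 20.0
```

>>> apply_moves --delta_pos '[[0,0,-0.002],[0,0,-0.004],[0,0,-0.004],[0,0,-0.004]]' --rot '[[0,0,0],[0,0,0],[0,0,0],[0,0,0]]' --hand '[0.1,0.1,0.1,0.1]'

```text
time_s: 29.18
ee_pos: [557.2, -234.4, 74.0]
ee_rot: [180.0, -0.0, 97.3]
force: [-0.5, -0.0, -1.3]
gripper_width: 21.3
gripper_force: 20.0
```

>>> apply_moves --delta_pos '[[0,0,0],[0,0,0],[0,0,0],[0,0,0],[0,0,0],[0,0,0],[0,0,0]]' --rot '[[0,0,0],[0,0,0],[0,0,0],[0,0,0],[0,0,0],[0,0,0],[0,0,0]]' --hand '[0.26,0.28,0.32,0.4,0.5,0.55,0.55]'

```text
time_s: 29.77
ee_pos: [557.2, -234.4, 74.1]
ee_rot: [180.0, 0.0, 97.3]
force: [0.2, -0.5, 0.2]
gripper_width: 49.3
gripper_force: 0.0
```

>>> apply_moves --delta_pos '[[0,0,0.05],[0,0,0.12],[0,0,0.22],[0,0,0.35],[0,0,0.5],[0,0,0.65],[0,0,0.8],[0,0,0.9],[0,0,0.9]]' --rot '[[0,0,0],[0,0,0],[0,0,0],[0,0,0],[0,0,0],[0,0,0],[0,0,0],[0,0,0],[0,0,0]]' --hand '[0.55,0.55,0.55,0.55,0.55,0.55,0.55,0.55,0.55]'

```text
time_s: 30.52
ee_pos: [559.1, -235.2, 186.1]
ee_rot: [179.6, 0.2, 97.3]
force: [0.6, 0.8, 1.5]
gripper_width: 50.3
gripper_force: 0.0
```

```bash
python3 look.py w11.png gauge=73 rod_knob=119
python3 - <<'E'
from h import *
i=cv2.imread('pics/w11.png')[120:320,200:460]
f,K,R,t=grab("scene"); j=f['pixels'][...,::-1][150:300,220:420]
cv2.imwrite('pics/c11.png',np.hstack([cv2.resize(i,(390,300)),cv2.resize(j,(400,300))]))
E
```

```text
30.5667 [ 558.2 -234.8  184.2] [179.8   0.1  97.3] [ 0.1 -0.6 -0.6] 50.50172267226951 cam [ 547.9 -158.   388.7]
gauge 0.73 [206.4 152.9] [ 451.5 -186.4   73. ]
gauge 0.61 [319.1 215.9] [ 557.4 -230.3   73. ]
rod_knob 0.7 [318.3 231.4] [ 557.  -232.5  119. ]
rod_knob 0.58 [171.  162.4] [ 439.3 -192.7  119. ]
```

View pics/c11.png

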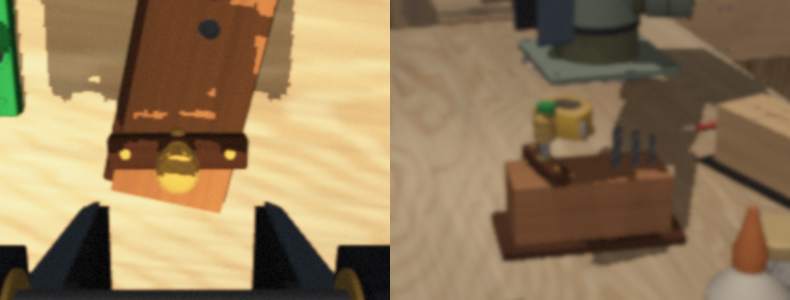

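The gauge hangs in the stand with its stock flat and its knob low at the set depth. The gripper is clear, so I'm handing in.

```bash
python3 -c "
from workcell import env
print(env.job_done())"
```

```text
the job is handed in; nothing more can be done
None
```

The bore is about 40 mm deep (±2 mm, from the arm's height readings): the rod bottomed at about 9 N and stayed pressed for over a second, then the gauge went back in its stand with its stock flat and the setting undisturbed, and the job was handed in at about 31 s.

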